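Run the bench mixer on a bottle with its jog lever

ROBOT

A 7-joint arm with a two-finger parallel gripper is mounted at the origin on a cart in front of the work surface, level with it; the furniture and walls round the work are solid. World frame = base frame: x ahead of the robot, y to its left, z up, the work surface at z = 0. Lengths are in m, angles in rad, forces in N, time in s.
With the tool pointing down it reaches from about 0.4 to 0.85 m from the base axis. Payload 4.5 kg.
Tool frame: the origin (TCP) lies on the centre line of the jaws, within the pads' length; the fingertips stand 11 mm ahead of it and the grasp point (between the pads) lies 8 mm behind it (arm.tips_ahead is the distance from the TCP to the fingertips, in m); z points along the fingers, y is the direction in which the jaws open and shut (so a half turn about z gives the same grasp; the last joint's range is limited). The gripper opens to 85 mm and grips with 20 to 120 N. Pads are 22 mm wide; open, the fingers measure 114 mm over their backs; the gripper's body (76 mm by 85 mm) begins 54 mm behind the grasp point. The pads swing forward as they close: fully open they stand 13 mm farther back than shut.
Start: joints at [1.356, 0.689, -0.195, 1.565, 0.157, 0.902, -0.215], TCP at [0.154, -0.606, 0.242] pointing down, gripper open.
Joint ranges: [-3.01, 3.01], [-0.46, 2.08], [-1.47, 1.51], [0.13, 2.56], [-1, 4.14], [0.04, 2.09], [-2.66, 2.66]. Speed limits (rad/s): [2.57, 2.57, 3.14, 3.14, 3.14, 3.14, 3.14].

INTERFACE

Orientations are given as a 3x3 rotation matrix whose columns are the frame's x, y, z axes.
In Python, from rig import arm gives the robot as it stands.
- The arm moves only by the tool servo_tool, never from a script. Its argument "commands" is a list that holds one entry, the list of rows, each a list of 7 numbers: the turn, a rotation vector about the tool's x, y, z in rad, then the shift along the tool's x, y, z in cm, then the opening, from 0 (shut) to 1 (fully open). In form: [[[ax, ay, az, x, y, z, hand], ...]]. A call has 1 to 10 rows; each row shifts and turns the commanded pose from where the row before left it, along the tool's axes as they then stand; what a row does not reach is not made up. A row lasts 1/10 s, in which the tool goes at most 50 mm and 8.59 degrees, less where a joint would pass 70% of its speed; a pose out of reach is approached as far as the arm can. A call with a gripper value outside its range is refused whole. The fingers move at their own pace and stop on an object; the grip force is fixed at half the most. Time passes only in rows, so rows that do not move let the fingers close. It gives the time, the measured TCP pose, the force and the opening at its end, in the units of the state.
- arm.get_obs(): the state, without advancing time (a new reading comes with each control period).
- arm.grab_frame(name): name is "side" or "top"; returns (picture, depth): 480x640x3 uint8, red, green, blue; 480x640 float32, m along the optical axis (not along the pixel's ray), 0 where there is no reading.
- arm.get_calibration(name): a dict with "fx", "fy", "cx", "cy" (pixels), "extrinsics" (4x4, takes a point from camera to world coordinates). Camera axes: x right, y down, z forward; pixel columns grow to the right and rows downward; lengths in m; the calibration is good to about 2 mm. A picture is of the moment at which its call begins. get_calibration takes no time and is no camera call.
- arm.close_job(): hands the job in, once; it reports no verdict.
The state is a dict: "clock": time; "qpos": joint angles; "qvel": joint speeds; "effort": joint torques, N m; "tool_pos": TCP position; "tcp_rot": TCP orientation; "ft_force": force on the tool from outside, world axes, zero at the start; "moment": the same for the moment, N m; "grip_width": opening from 0.0 (shut) to 1.0 (fully open).
Only numpy, scipy, OpenCV 4.12 (cv2) and the standard library are available. Lean on these libraries where they do the work, as an engineer would, in place of code of your own. Each camera call takes 0.05 s, during which the arm holds its last target.

TASK

Set the screw-cap bottle down, without dropping it, upright inside the rim of the mixer's wide shallow plate (not on the narrow tube cup), and let go of it. Then tilt the mixer's lever most of the way sideways to the side on which that plate sits, hold it there for at least one second, and let it spring back to the centre, with the bottle left standing on the plate. Never tilt the lever to the tube cup's side, and leave the two beakers, the wash bottle and the timer undisturbed.

Things in the scene. Friction and masses are not known exactly. Their poses are not given: they have to be found in the camera images.
- mixer: Two-place bench mixer, fixed: a low white case 190 (x) x 310 (y) x 48 mm high. Origin at the centre of its underside, on the bench; its -x side is the front (lever side), its +y is left seen from the front, z up. Yaw within about 0.25 rad. Two drive stubs carry the two heads at (+40, +100) and (+40, -100) mm; which head is on which side varies. The lever stands at the front middle.
- dish_plate: Wide shallow round plate (the bottle's place), fixed on one of the mixer's stubs, on the left (+y of the mixer) or right (-y). 96 mm across, 13 mm high overall; flat floor 8 mm above its origin, inside a 5 mm high rim of 90 mm inner diameter. Origin at the centre of its underside, 58 mm above the bench; z up.
- tube_cup: Narrow black rubber tube cup, fixed on the other stub: 48 mm across the mouth, 36 mm high, hollow. Origin at the centre of its underside, 58 mm above the bench.
- jog_lever (a joint): Tilt of the mixer's lever (rad): 0 upright (centre, where the spring holds it), positive leans to the mixer's +y (left), negative to its -y (right), stops at +-0.5. Hinged along the mixer's x axis, 50 mm above the bench at (-55, 0) mm in the mixer's frame. Spring 1.1 N m per rad, damped: about 4 N sideways at the knob for 0.4 rad. It recentres by itself in under half a second when free.
- lever_knob (a point): Centre of the black knob on the lever's end: a rounded knob 31 mm in diameter and 36 mm long, centred 104 mm from the hinge (154 mm above the bench when upright), its top 16 mm higher (170 mm). Below it is a steel stem 11 mm in diameter.
- bottle: Closed white plastic bottle with a screw cap, the only such bottle: body 54 mm in diameter, 130 mm high overall, 0.2 kg (varies). Origin at the centre of its underside, z up. The straight body reaches about 90 mm up, then shoulders in to a cap 34 mm in diameter from 112 to 130 mm; the cap is fixed to it. Stands on the bench at the left front.
- filter_flask: Fixed obstacle: clear conical flask 130 mm across at its base, 205 mm high; behind the bottle, left of the mixer: carry things in front of it, not across it. Origin at the centre of its underside, which is at (0.56, 0.19) in every start.
- beaker_tall: Bystander: clear beaker 70 mm across, 100 mm high, right of the mixer. Origin at the centre of its underside.
- wash_bottle: Bystander: wash bottle with bent spout, 67 mm across, 183 mm high, at the right. Origin at the centre of its underside.
- beaker_small: Bystander: clear beaker 54 mm across, 72 mm high, behind the flask. Origin at the centre of its underside.
- timer: Bystander: flat timer 66 x 62 x 14 mm, on the bench at the far left. Origin at the centre of its underside.
There are look-alikes about, which are no part of the job. Leave any red look-alike of the bottle alone.

How it is judged:
By the outcome, as a careful person would: the job done as asked, in the order asked, and still so for the second after the job is handed in, with the robot touching nothing.
It also fails if it takes over 58 s, if anything falls off the work surface, if the arm or the gripper's body presses on something with over 40 N, if the wrist force passes 120 N, or if a joint passes its speed limit or range.

## Working session

There is one attempt and no reset: what is moved stays moved. The work goes in short steps, Python scripts to look and compute and a tool call to move; the robot and the scene stay as the last step left them, time stands still between calls to the robot, and variables do not carry over. Pictures are saved under pics/ and viewed, and the job is handed in when it is done.

Besides the shell and the picture viewer there is one more tool, called after "Emit:" as name(argument=value, ...), one argument or row to a line, values as JSON. servo_tool: Moves the arm, as the interface text tells. Its arguments: {"type":"object","properties":{"commands":{"type":"array"}},"required":["commands"]}

```bash
ls; mkdir -p pics
cat > h.py <<'E'
import numpy as np, cv2
from rig import arm
def grab(name,tag):
    im,d=arm.grab_frame(name); cv2.imwrite(f'pics/{tag}.png',im[:,:,::-1]); np.savez(f'pics/{tag}.npz',im=im,d=d); return im,d
def cal(name):
    c=arm.get_calibration(name); return c, np.array(c['extrinsics'])
def pts(name,d):
    c,T=cal(name); v,u=np.mgrid[0:480,0:640]
    P=np.stack([(u-c['cx'])/c['fx']*d,(v-c['cy'])/c['fy']*d,d],-1)
    W=P@T[:3,:3].T+T[:3,3]; W[d<=0]=np.nan; return W
def ray(name,u,v,z):
    c,T=cal(name); r=T[:3,:3]@np.array([(u-c['cx'])/c['fx'],(v-c['cy'])/c['fy'],1]); o=T[:3,3]
    return o+r*(z-o[2])/r[2]
E
python3 - <<'E'
from h import *
o=arm.get_obs(); print(o)
for n in('side','top'):
    grab(n,n+'0'); c,T=cal(n); print(c['fx'],c['cx'],c['cy'],T.round(3).tolist())
E
```

```text
pics
{'clock': 0.0, 'qpos': array([ 1.35579904,  0.68995498, -0.19452082,  1.56637334,  0.15729185,
        0.90250485, -0.21510567]), 'qvel': array([-1.05884071e-03,  1.13682409e-03,  2.84670957e-04,  1.89660397e-04,
       -2.17961355e-04,  2.10842193e-05, -9.70532266e-04]), 'effort': array([-5.12907864e-04, -5.39604914e+01, -1.26659732e+00, -1.58541620e+01,
        9.10658418e-03,  9.57069366e-03,  2.81762914e-05]), 'tool_pos': array([ 0.15369688, -0.60514351,  0.2414945 ]), 'tcp_rot': array([[ 9.69188905e-01,  2.46317945e-01, -5.79355499e-04],
       [ 2.46318593e-01, -9.69187323e-01,  1.75595764e-03],
       [-1.28980127e-04, -1.84456069e-03, -9.99998290e-01]]), 'ft_force': array([-0.30033364,  0.03298261, -0.85155902]), 'moment': array([ 0.04973616, -0.02669892, -0.01570028]), 'grip_width': 1.00058267821561}
600.7550471457204 324.47531448051626 233.79183499295357 [[-0.855, -0.189, 0.483, -0.298], [-0.518, 0.283, -0.807, 1.468], [0.016, -0.94, -0.34, 0.768], [0.0, 0.0, 0.0, 1.0]]
584.1980469116364 320.21962091377395 237.11663062452507 [[-0.021, -0.996, 0.083, 0.453], [-1.0, 0.021, -0.002, -0.038], [0.001, -0.083, -0.997, 1.617], [0.0, 0.0, 0.0, 1.0]]
```

View pics/side0.png

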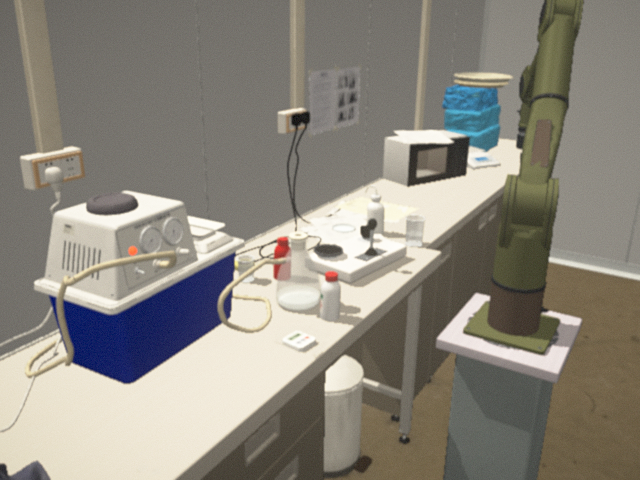

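View pics/top0.png

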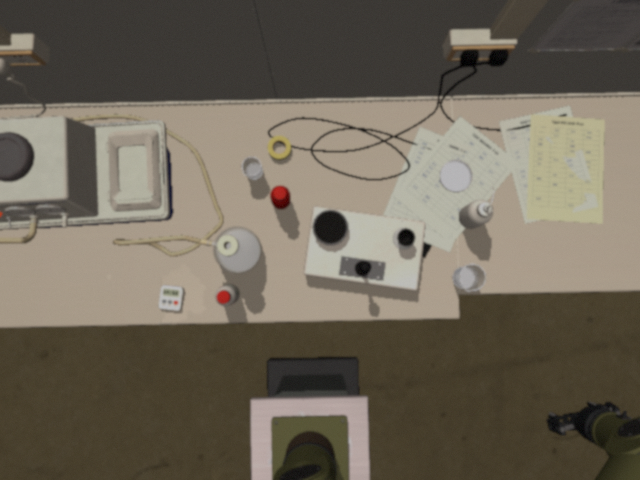

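The side view shows the white bottle with a red cap at about (330,297), the flask at (298,285), and the mixer at (355,255). In the top view the bottle is at (227,296). The wide plate, a black disc about 36 px across, is at (331,227) on the left. The tube cup is at (406,238), the knob at (363,268), and the red look-alike at (281,197).

Run:
```python
from h import *
z=np.load('pics/top0.npz');im,d=z['im'],z['d'];W=pts('top',d)
s=np.load('pics/side0.npz');ims,ds=s['im'],s['d'];S=pts('side',ds)
hsv=cv2.cvtColor(im,cv2.COLOR_RGB2HSV)
def comps(m,lo,W,name):
    n,l,st,c=cv2.connectedComponentsWithStats(m.astype(np.uint8))
    for i in range(1,n):
        if st[i,4]>lo: print(name,st[i],c[i].round(1),np.nanmedian(W[l==i],0).round(4),np.nanpercentile(W[l==i][:,2],[5,95]).round(3))
red=((hsv[...,0]<8)|(hsv[...,0]>172))&(hsv[...,1]>150)&(hsv[...,2]>80)
comps(red,30,W,'red')
dark=(im.max(2)<60)
roi=np.zeros_like(dark);roi[200:300,300:430]=1
comps(dark&roi,40,W,'dark')
# mixer top: points with z 0.04..0.056
m=(W[...,2]>.038)&(W[...,2]<.056)&roi
p=W[m][:,:2]; print(len(p)); r=cv2.minAreaRect(p.astype(np.float32)); print(r, cv2.boxPoints(r).round(3).tolist())
hs=cv2.cvtColor(ims,cv2.COLOR_RGB2HSV)
reds=((hs[...,0]<8)|(hs[...,0]>172))&(hs[...,1]>150)&(hs[...,2]>80)
comps(reds,15,S,'sred')
a=cv2.resize(im[180:320,200:440],None,fx=3.3,fy=3.3,interpolation=cv2.INTER_CUBIC);cv2.imwrite('pics/tz.png',a[:,:,::-1])
b=cv2.resize(ims[190:350,230:440],None,fx=3.6,fy=3.6,interpolation=cv2.INTER_CUBIC);cv2.imwrite('pics/sz.png',b[:,:,::-1])
```

```text
red [271 186  18  18 242] [279.3 194.6] [0.6902 0.0623 0.1256] [0.098 0.134]
red [217 291  13  12 121] [223.2 296.7] [0.4302 0.2077 0.1298] [0.125 0.136]
dark [315 212  31  31 784] [329.9 226.9] [ 0.6091 -0.0678  0.067 ] [0.061 0.073]
dark [399 230  15  16 194] [405.8 237.3] [ 0.5765 -0.2683  0.0724] [0.064 0.097]
dark [423 244   7  12  50] [425.4 248.9] [ 0.5501 -0.3324  0.0032] [-0.003  0.007]
dark [355 261  16  15 192] [362.6 268. ] [ 0.4959 -0.1468  0.1601] [0.054 0.172]
6370
((0.5518780946731567, -0.1611887663602829), (0.3101540803909302, 0.19030317664146423), 80.7176513671875) [[0.43299999833106995, -0.29899999499320984], [0.6209999918937683, -0.33000001311302185], [0.6710000038146973, -0.023000000044703484], [0.4830000102519989, 0.007000000216066837]]
sred [275 238  14  20 194] [281.1 247.6] [0.6835 0.0806 0.1058] [0.083 0.132]
sred [275 265   5  13  39] [276.2 269.7] [0.6938 0.0941 0.0376] [0.014 0.053]
sred [326 272  11   8  67] [330.4 275.1] [0.4287 0.2203 0.1307] [0.123 0.135]
```

View pics/tz.png

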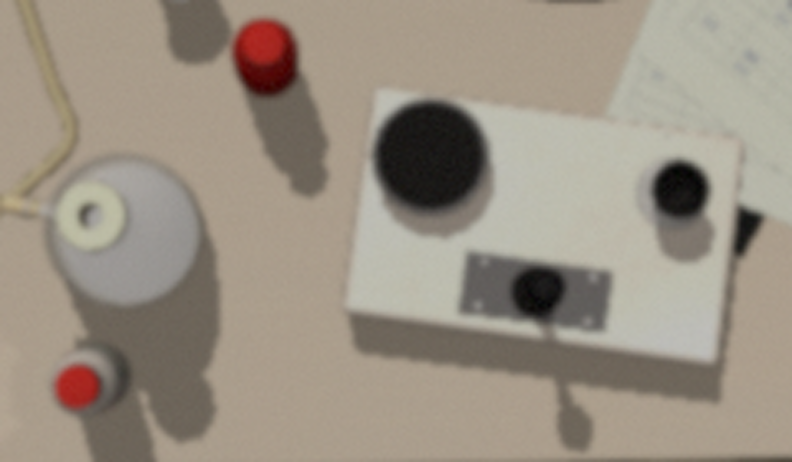

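View pics/sz.png

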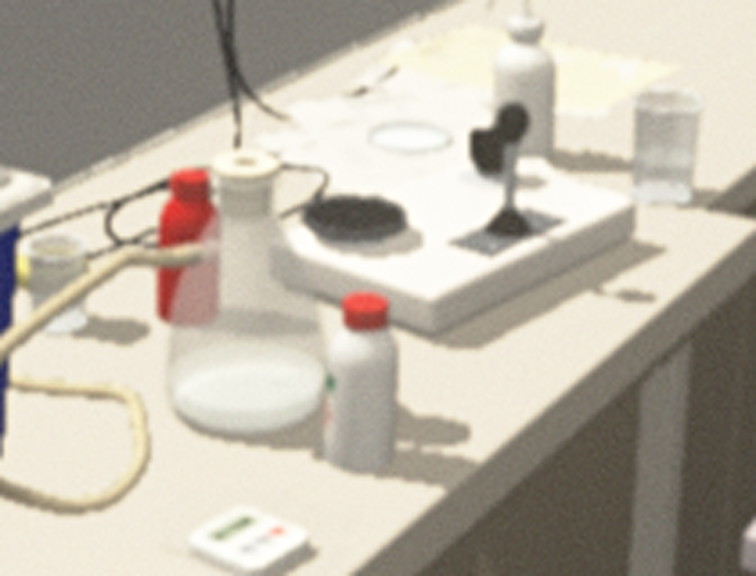

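```bash
cat >> h.py <<'E'
def delta(target,R=None):
    o=arm.get_obs(); Rc=o['tcp_rot']; d=Rc.T@(np.array(target)-o['tool_pos'])*100
    print('clock',round(o['clock'],2),'pos',o['tool_pos'].round(4),'grip',round(o['grip_width'],3),'F',o['ft_force'].round(1)); print('tool delta cm',d.round(2))
    if R is not None:
        from scipy.spatial.transform import Rotation as Q
        print('rotvec',Q.from_matrix(Rc.T@R).as_rotvec().round(3))
def Rdown(ang): # tool x at angle ang about world z, z down
    c,s=np.cos(ang),np.sin(ang); return np.array([[c,s,0],[s,-c,0],[0,0,-1.]])
E
python3 - <<'E'
from h import *
print(arm.tips_ahead)
print('cap top ray',ray('top',223.2,296.7,.130),'side cap mid',ray('side',330.4,275.1,.121))
z=np.load('pics/side0.npz');S=pts('side',z['d']);P=S[268:322,315:345].reshape(-1,3)
k=(np.hypot(P[:,0]-.43,P[:,1]-.21)<.06)&(P[:,2]>.015)&(P[:,2]<.085);p=P[k][:,:2];print(len(p),p.mean(0))
from scipy.optimize import least_squares
r=least_squares(lambda q:np.hypot(*(p-q).T)-.027,[.43,.21],loss='soft_l1',f_scale=.003);print('body fit',r.x, np.abs(r.fun).mean())
# plate, lever
z=np.load('pics/top0.npz');W=pts('top',z['d']);im=z['im']
print('plate ray',ray('top',329.9,226.9,.069),'knob',ray('top',362.6,268,.160),'cup',ray('top',405.8,237.3,.09))
print('px plate',W[227,330],W[237,405])
k=(W[...,2]>.15)&(W[...,2]<.18);k[:,:350]=0;k[:250]=0;k[280:]=0;k[:,380:]=0;print('knobtop',W[k].mean(0),k.sum())
delta([.43,.21,.24])
E
```

```text
0.011
cap top ray [0.43073087 0.20758628 0.13      ] side cap mid [0.438533   0.20292631 0.121     ]
476 [0.42355286 0.22976992]
body fit [0.43360581 0.21151528] 0.0022585195771214726
plate ray [ 0.60890631 -0.06770531  0.069     ] knob [ 0.49513202 -0.14513741  0.16      ] cup [ 0.57525627 -0.2657662   0.09      ]
px plate [ 0.60862518 -0.06796408  0.06907987] [ 0.57778569 -0.2668013   0.06900055]
knobtop [ 0.4973205  -0.15100195  0.16561201] 117
clock 0.1 pos [ 0.1537 -0.6052  0.2415] grip 0.999 F [ 0.9 -0.2  0.4]
tool delta cm [ 46.86 -72.2    0.27]
```

Emit:
servo_tool(
  commands=[
    [[0,0,0,3,-3,-1,1],[0,0,0,3,-3,-1,1],[0,0,0,3,-3,-1,1],[0,0,0,3,-3,-1,1],[0,0,0,3,-3,-1,1],[0,0,0,3,-3,-1,1],[0,0,0,3,-3,-1,1],[0,0,0,3,-3,-1,1],[0,0,0,3,-3,0,1],[0,0,0,3,-3,0,1]],
  ],
)

```text
clock: 1.1
tool_pos: [0.3714, -0.2396, 0.3225]
tcp_rot: [[0.969, 0.246, 0.0], [0.246, -0.969, -0.0], [0.0, 0.001, -1.0]]
ft_force: [0.7, -0.1, -0.3]
grip_width: 0.998
```

Run:
```python
from h import *
delta([.432,.209,.26],Rdown(0.0))
```

```text
clock 1.1 pos [ 0.3714 -0.2396  0.3225] grip 0.998 F [ 0.7 -0.1 -0.3]
tool delta cm [ 16.91 -41.99   6.24]
rotvec [ 0.    -0.     0.249]
```

Emit:
servo_tool(
  commands=[
    [[0,0,0,1.7,-4.2,0,1],[0,0,0,1.7,-4.2,0,1],[0,0,0,1.7,-4.2,0,1],[0,0,0,1.7,-4.2,0,1],[0,0,0,1.7,-4.2,0,1],[0,0,0,1.7,-4.2,0,1],[0,0,0,1.7,-4.2,0,1],[0,0,0,1.7,-4.2,0,1],[0,0,0,1.7,-4.2,0,1],[0,0,0,1.7,-4.2,0,1]],
  ],
)

```text
clock: 2.1
tool_pos: [0.4319, 0.2094, 0.3221]
tcp_rot: [[0.969, 0.246, -0.0], [0.246, -0.969, -0.001], [-0.0, 0.001, -1.0]]
ft_force: [1.1, -0.5, 0.1]
grip_width: 1.003
```

Emit:
servo_tool(
  commands=[
    [[0,0,0.1,0,0,2,1],[0,0,0.1,0,0,2,1],[0,0,0.1,0,0,1,1],[0,0,0.1,0,0,1,1],[0,0,0,0,0,0,1],[0,0,0,0,0,0,1]],
  ],
)

```text
clock: 2.7
tool_pos: [0.432, 0.2078, 0.2623]
tcp_rot: [[0.989, -0.148, -0.0], [-0.148, -0.989, -0.0], [-0.0, 0.0, -1.0]]
ft_force: [-0.2, 0.7, -0.2]
grip_width: 1.003
```

Run:
```python
from h import *
delta([.432,.209,.073],Rdown(-0.162))
grab('top','top1'); im,_=grab('side','side1')
cv2.imwrite('pics/s1z.png',cv2.resize(im[170:350,230:470],None,fx=3.3,fy=3.3)[:,:,::-1])
```

```text
clock 2.7 pos [0.432  0.2078 0.2623] grip 1.003 F [-0.2  0.7 -0.2]
tool delta cm [-1.000e-02 -1.300e-01  1.893e+01]
rotvec [0.    0.    0.013]
```

View pics/s1z.png

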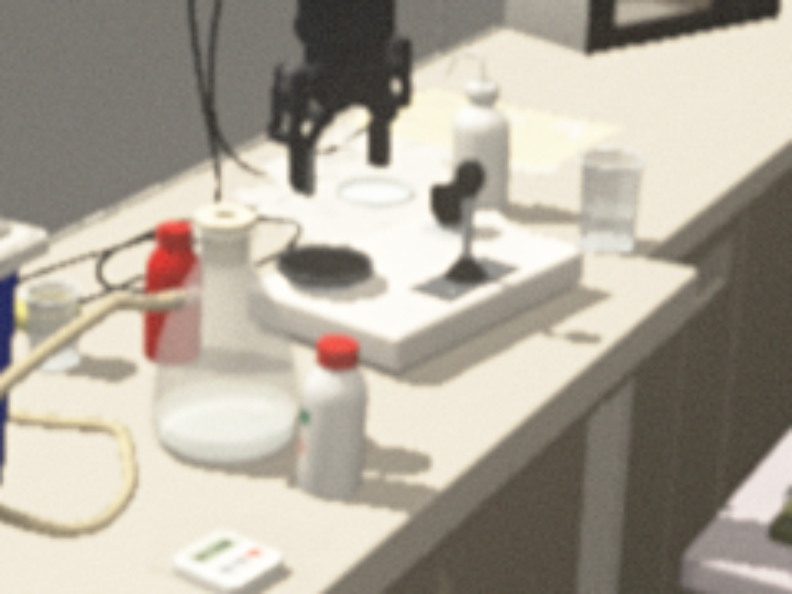

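View pics/top1.png

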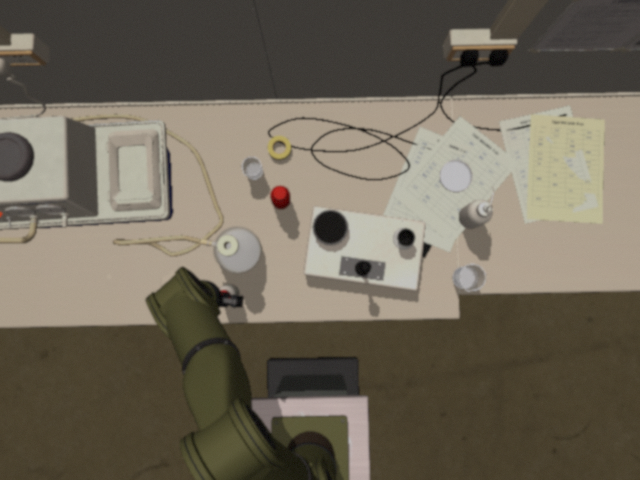

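Emit:
servo_tool(
  commands=[
    [[0,0,0,0,-0.1,2,1],[0,0,0,0,0,2,1],[0,0,0,0,0,2,1],[0,0,0,0,0,2,1],[0,0,0,0,0,2,1],[0,0,0,0,0,1.5,1],[0,0,0,0,0,1.5,1],[0,0,0,0,0,1,1],[0,0,0,0,0,1,1],[0,0,0,0,0,0,1]],
  ],
)

```text
clock: 3.8
tool_pos: [0.432, 0.2086, 0.1116]
tcp_rot: [[0.989, -0.15, -0.001], [-0.15, -0.989, -0.001], [-0.001, 0.001, -1.0]]
ft_force: [-0.8, -0.1, 0.1]
grip_width: 0.996
```

Run:
```python
from h import *
delta([.432,.209,.073])
im,_=grab('side','side2')
cv2.imwrite('pics/s2z.png',cv2.resize(im[220:350,270:400],None,fx=4.5,fy=4.5)[:,:,::-1])
```

```text
clock 3.8 pos [0.432  0.2086 0.1116] grip 0.996 F [-0.8 -0.1  0.1]
tool delta cm [-0.01 -0.04  3.86]
```

View pics/s2z.png

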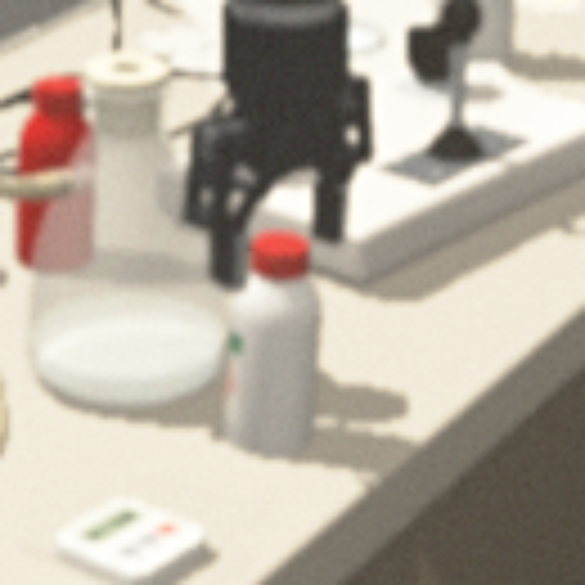

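Run:
```python
from h import *
z=np.load('pics/side2.npz');S=pts('side',z['d']);im=z['im']
dark=(im.max(2)<70)
for (u0,u1) in((316,326),(338,348)):
    m=np.zeros_like(dark);m[268:285,u0:u1]=1;m&=dark
    P=S[m];print(len(P),np.nanmedian(P,0).round(3),np.nanmin(P[:,2]).round(3))
P=S[274:280,328:338].reshape(-1,3);print(np.nanmedian(P,0))
```

```text
56 [0.433 0.265 0.151] 0.127
18 [0.422 0.167 0.128] 0.12
[0.42222584 0.22183837 0.128764  ]
```

Emit:
servo_tool(
  commands=[
    [[0,0,0,0,0,1,1],[0,0,0,0,0,1,1],[0,0,0,0,0,1,1],[0,0,0,0,0,0.9,1],[0,0,0,0,0,0,1],[0,0,0,0,0,0,1]],
  ],
)

```text
clock: 4.45
tool_pos: [0.4321, 0.2087, 0.0729]
tcp_rot: [[0.989, -0.15, -0.001], [-0.15, -0.989, -0.001], [-0.001, 0.001, -1.0]]
ft_force: [0.3, -0.6, 0.4]
grip_width: 1.0
```

Emit:
servo_tool(
  commands=[
    [[0,0,0,0,0,0,0.7],[0,0,0,0,0,0,0.65],[0,0,0,0,0,0,0.6],[0,0,0,0,0,0,0.5],[0,0,0,0,0,0,0.3],[0,0,0,0,0,0,0.2],[0,0,0,0,0,0,0.2],[0,0,0,0,0,0,0.2],[0,0,0,0,0,0,0.2]],
  ],
)

```text
clock: 5.35
tool_pos: [0.4328, 0.2092, 0.0741]
tcp_rot: [[0.989, -0.151, 0.002], [-0.151, -0.989, 0.001], [0.001, -0.001, -1.0]]
ft_force: [0.2, 0.2, 5.7]
grip_width: 0.607
```

Emit:
servo_tool(
  commands=[
    [[0,0,0,0,0,-0.5,0.2],[0,0,0,0,0,-1,0.2],[0,0,0,0,0,-1.5,0.2],[0,0,0,0,0,-1.5,0.2],[0,0,0,0,0,-1.5,0.2],[0,0,0,0,0,-1.5,0.2],[0,0,0,0,0,-1.5,0.2],[0,0,0,0,0,-1,0.2],[0,0,0,0,0,-0.5,0.2],[0,0,0,0,0,0,0.2]],
  ],
)

```text
clock: 6.35
tool_pos: [0.4325, 0.2088, 0.1788]
tcp_rot: [[0.989, -0.151, 0.001], [-0.151, -0.989, 0.0], [0.001, -0.001, -1.0]]
ft_force: [-0.2, -1.0, -2.1]
grip_width: 0.601
```

Run:
```python
from h import *
delta([.45,.03,.18]);delta([.608,-.068,.18])
im,_=grab('side','side3')
cv2.imwrite('pics/s3z.png',cv2.resize(im[170:350,250:430],None,fx=3.3,fy=3.3)[:,:,::-1])
```

```text
clock 6.35 pos [0.4325 0.2088 0.1788] grip 0.601 F [-0.2 -1.  -2.1]
tool delta cm [ 4.42 17.41 -0.12]
clock 6.35 pos [0.4325 0.2088 0.1788] grip 0.601 F [-0.2 -1.  -2.1]
tool delta cm [21.52 24.71 -0.11]
```

View pics/s3z.png

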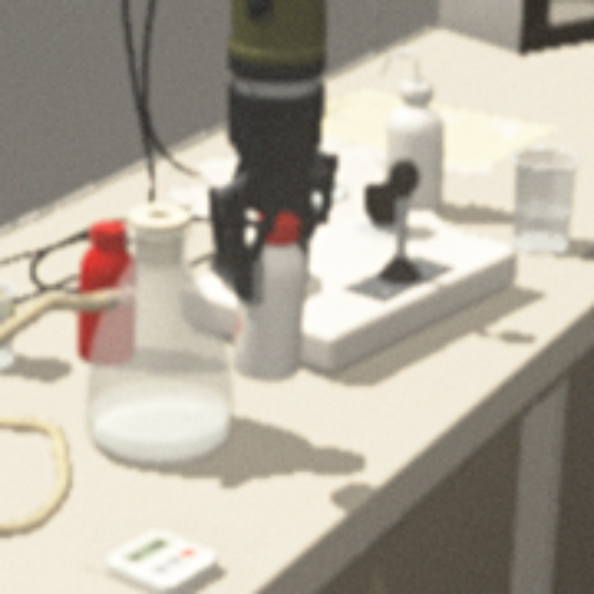

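```bash
cat >> h.py <<'E'
from scipy.optimize import least_squares
def bottle_axis(W,im,c,zlo,zhi,r=.027,rad=.05):
    P=W.reshape(-1,3);I=im.reshape(-1,3).astype(int)
    k=(np.hypot(P[:,0]-c[0],P[:,1]-c[1])<rad)&(P[:,2]>zlo)&(P[:,2]<zhi)&(I.min(1)>95)
    p=P[k]; z0=(zlo+zhi)/2
    f=lambda q:np.hypot(p[:,0]-q[0]-q[2]*(p[:,2]-z0),p[:,1]-q[1]-q[3]*(p[:,2]-z0))-r
    s=least_squares(f,[c[0],c[1],0,0],loss='soft_l1',f_scale=.002)
    print('axis at z',z0,'n',len(p),s.x.round(4),'res',np.abs(s.fun).mean().round(4)); return s.x
E
python3 - <<'E'
from h import *
for t,lo,hi,r in(('side0',.012,.088,.05),('side3',.117,.175,.05)):
    z=np.load(f'pics/{t}.npz');bottle_axis(pts('side',z['d']),z['im'],(.432,.209),lo,hi)
z=np.load('pics/side3.npz');im=z['im'];S=pts('side',z['d'])
h=cv2.cvtColor(im,cv2.COLOR_RGB2HSV);m=((h[...,0]<8)|(h[...,0]>172))&(h[...,1]>150)&(h[...,2]>80);m[:,:320]=0
print(np.nanmedian(S[m],0),m.sum(),np.argwhere(m).mean(0))
for t in('side0','side3'):
    im=np.load(f'pics/{t}.npz')['im'].astype(int)
    for v in range(225 if t=='side3' else 268, 325 if t=='side0' else 290,5):
        r=im[v,310:350]; w=np.where((r.min(1)>100))[0]+310; print(t,v,im[v,315:350:1].mean(1).astype(int).tolist())
E
```

```text
axis at z 0.049999999999999996 n 520 [ 0.4335  0.2115 -0.0179 -0.0049] res 0.0021
axis at z 0.146 n 416 [ 0.4326  0.2103 -0.0531 -0.019 ] res 0.0021
[0.41671044 0.21470389 0.23382191] 39 [238.74358974 335.8974359 ]
side0 268 [168, 170, 171, 175, 177, 176, 176, 179, 181, 184, 180, 179, 182, 184, 182, 190, 191, 195, 210, 215, 225, 235, 241, 245, 249, 249, 250, 251, 250, 250, 251, 249, 249, 249, 250]
side0 273 [185, 179, 168, 168, 161, 145, 138, 132, 139, 140, 145, 147, 140, 137, 134, 133, 139, 132, 134, 137, 141, 146, 159, 170, 178, 182, 178, 184, 179, 180, 178, 190, 198, 208, 209]
side0 278 [183, 193, 193, 206, 216, 228, 232, 233, 236, 218, 161, 106, 95, 92, 94, 97, 92, 91, 96, 90, 88, 89, 109, 134, 148, 154, 158, 163, 166, 170, 169, 174, 171, 167, 169]
side0 283 [194, 191, 197, 198, 207, 219, 231, 235, 242, 247, 247, 243, 231, 223, 218, 200, 190, 187, 180, 178, 179, 181, 176, 183, 206, 224, 230, 229, 219, 206, 185, 167, 156, 144, 134]
side0 288 [212, 203, 204, 201, 203, 209, 220, 228, 232, 230, 230, 228, 228, 226, 220, 220, 213, 205, 194, 188, 187, 179, 177, 170, 165, 185, 224, 232, 
[... 2904 characters left out ...]
5, 185, 195, 193, 179, 176, 163, 161, 161, 160, 164, 166, 162, 163, 159, 163, 156, 153, 146, 150, 184, 228, 244, 247, 248, 248, 250, 250, 251]
side3 275 [196, 195, 196, 209, 219, 211, 206, 204, 197, 181, 175, 170, 164, 158, 158, 161, 161, 166, 161, 158, 160, 156, 150, 148, 139, 145, 156, 170, 177, 178, 177, 179, 178, 178, 172]
side3 280 [170, 169, 174, 186, 202, 206, 192, 182, 176, 171, 169, 161, 161, 160, 161, 160, 162, 159, 154, 161, 161, 154, 148, 142, 136, 133, 136, 133, 141, 142, 149, 156, 161, 166, 158]
side3 285 [202, 203, 200, 200, 201, 219, 227, 233, 231, 226, 221, 216, 210, 204, 197, 194, 187, 192, 191, 190, 200, 213, 216, 221, 228, 231, 233, 231, 233, 233, 232, 232, 228, 219, 207]
```

Emit:
servo_tool(
  commands=[
    [[0,0,0,0.4,1.7,0,0.2],[0,0,0,0.9,3.5,0,0.2],[0,0,0,0.9,3.5,0,0.2],[0,0,0,0.9,3.5,0,0.2],[0,0,0,0.9,3.5,0,0.2],[0,0,0,1.6,2.1,0,0.2],[0,0,0,2.4,1.2,0,0.2],[0,0,0,2.4,1.2,0,0.2],[0,0,0,2.4,1.2,0,0.2],[0,0,0,2.4,1.2,0,0.2]],
  ],
)

```text
clock: 7.4
tool_pos: [0.5487, -0.0384, 0.1773]
tcp_rot: [[0.989, -0.151, -0.002], [-0.151, -0.989, 0.0], [-0.002, 0.0, -1.0]]
ft_force: [-0.2, -0.2, -2.3]
grip_width: 0.604
```

Emit:
servo_tool(
  commands=[
    [[0,0,0,2.4,1.2,0,0.2],[0,0,0,2.4,1,0,0.2],[0,0,0,2,0,0,0.2],[0,-0.02,0,0,0,0,0.2],[0,-0.02,0,0,0,0,0.2],[0,0,0,0,0,0,0.2]],
  ],
)

```text
clock: 8.0
tool_pos: [0.6122, -0.0696, 0.1769]
tcp_rot: [[0.988, -0.151, -0.041], [-0.151, -0.989, 0.006], [-0.042, 0.0, -0.999]]
ft_force: [-0.1, 0.2, -1.8]
grip_width: 0.602
```

Run:
```python
from h import *
delta([.608,-.068,.145],Rdown(-.16))
im,d=grab('side','side4');bottle_axis(pts('side',d),im,(.605,-.065),.117,.175)
grab('top','top4')
cv2.imwrite('pics/s4z.png',cv2.resize(im[150:330,270:450],None,fx=3.3,fy=3.3)[:,:,::-1])
```

```text
clock 8.0 pos [ 0.6122 -0.0696  0.1769] grip 0.602 F [-0.1  0.2 -1.8]
tool delta cm [-0.31 -0.1   3.2 ]
rotvec [0.    0.042 0.009]
axis at z 0.146 n 304 [ 0.6107 -0.0676  0.0062 -0.0124] res 0.0029
```

View pics/s4z.png

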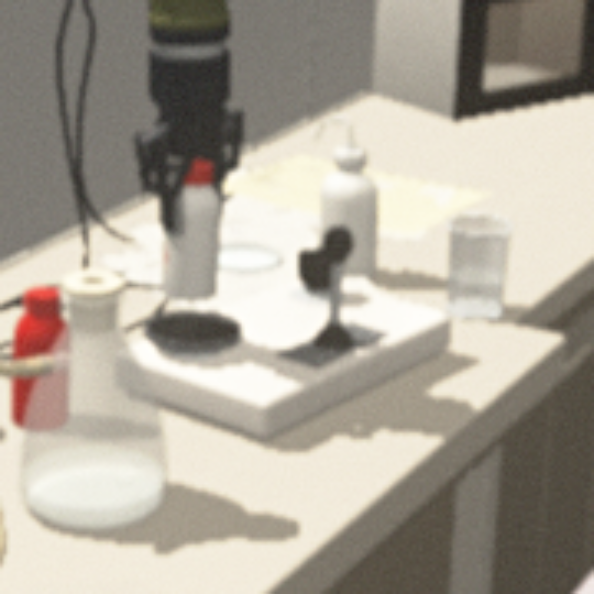

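View pics/top4.png

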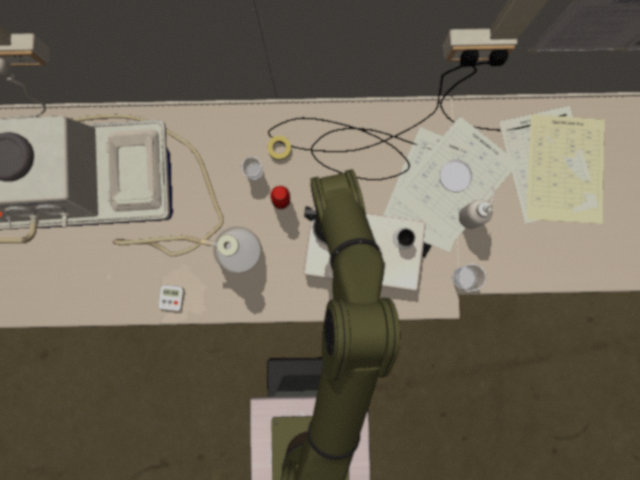

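Emit:
servo_tool(
  commands=[
    [[0,0,0,-0.2,-0.1,0.5,0.2],[0,0,0,0,0,1,0.2],[0,0,0,0,0,1,0.2],[0,0,0,0,0,0.5,0.2],[0,0,0,0,0,0,0.2],[0,0,0,0,0,0,0.2]],
  ],
)

```text
clock: 8.7
tool_pos: [0.6095, -0.068, 0.1482]
tcp_rot: [[0.988, -0.151, -0.04], [-0.15, -0.989, 0.006], [-0.04, 0.0, -0.999]]
ft_force: [-0.1, -0.6, -0.7]
grip_width: 0.606
```

Emit:
servo_tool(
  commands=[
    [[0,0,0,0,0,0.2,0.2],[0,0,0,0,0,0.2,0.2],[0,0,0,0,0,0,0.2],[0,0,0,0,0,0,0.2]],
  ],
)

```text
clock: 9.1
tool_pos: [0.6093, -0.0681, 0.1444]
tcp_rot: [[0.988, -0.151, -0.039], [-0.151, -0.989, 0.006], [-0.04, 0.0, -0.999]]
ft_force: [-0.6, 0.7, -2.1]
grip_width: 0.607
```

Run:
```python
from h import *
delta([.608,-.068,.140],Rdown(-.16))
im,d=grab('side','side5');bottle_axis(pts('side',d),im,(.605,-.065),.08,.14)
cv2.imwrite('pics/s5z.png',cv2.resize(im[190:280,300:390],None,fx=6,fy=6)[:,:,::-1])
```

```text
clock 9.1 pos [ 0.6093 -0.0681  0.1444] grip 0.607 F [-0.6  0.7 -2.1]
tool delta cm [-0.11  0.01  0.45]
rotvec [0.    0.04  0.009]
axis at z 0.11000000000000001 n 305 [ 0.6079 -0.0661 -0.0199 -0.0339] res 0.0027
```

View pics/s5z.png

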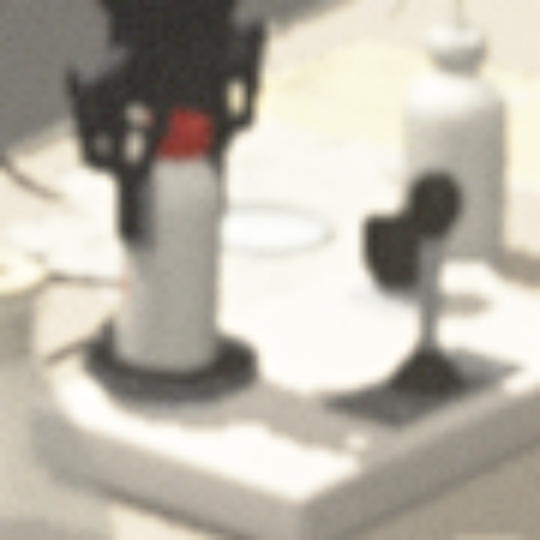

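Bottle is centred over the plate in the picture, with its base at (167,365) in the zoom. It is still hanging (−2 N), so I lower it in small steps and watch the force.

Emit:
servo_tool(
  commands=[
    [[0,0,0,0,0,0.2,0.2],[0,0,0,0,0,0.1,0.2],[0,0,0,0,0,0,0.2]],
  ],
)

```text
clock: 9.45
tool_pos: [0.6089, -0.068, 0.1412]
tcp_rot: [[0.988, -0.151, -0.04], [-0.15, -0.989, 0.006], [-0.04, 0.0, -0.999]]
ft_force: [-0.2, 0.9, -1.8]
grip_width: 0.605
```

Emit:
servo_tool(
  commands=[
    [[0,0,0,0,0,0.15,0.2],[0,0,0,0,0,0,0.2]],
  ],
)

```text
clock: 9.65
tool_pos: [0.6093, -0.068, 0.1407]
tcp_rot: [[0.988, -0.151, -0.039], [-0.151, -0.989, 0.006], [-0.039, 0.0, -0.999]]
ft_force: [-1.5, -0.9, 3.7]
grip_width: 0.606
```

Emit:
servo_tool(
  commands=[
    [[0,0,0,0,0,0.1,0.2],[0,0,0,0,0,0,0.2],[0,0,0,0,0,0,0.62],[0,0,0,0,0,0,0.66],[0,0,0,0,0,0,0.7],[0,0,0,0,0,0,0.75],[0,0,0,0,0,0,0.8],[0,0,0,0,0,0,0.9],[0,0,0,0,0,0,1],[0,0,0,0,0,0,1]],
  ],
)

```text
clock: 10.65
tool_pos: [0.6091, -0.068, 0.1389]
tcp_rot: [[0.988, -0.151, -0.039], [-0.15, -0.989, 0.006], [-0.04, 0.0, -0.999]]
ft_force: [0.2, -0.1, 0.6]
grip_width: 1.0
```

Run:
```python
from h import *
delta([.608,-.068,.25],Rdown(-.16))
im,d=grab('side','side6');bottle_axis(pts('side',d),im,(.605,-.065),.08,.14)
cv2.imwrite('pics/s6z.png',cv2.resize(im[190:280,300:390],None,fx=6,fy=6)[:,:,::-1])
```

```text
clock 10.65 pos [ 0.6091 -0.068   0.1389] grip 1.0 F [ 0.2 -0.1  0.6]
tool delta cm [ -0.55   0.02 -11.1 ]
rotvec [0.    0.04  0.009]
axis at z 0.11000000000000001 n 297 [ 0.6073 -0.0647 -0.0316  0.01  ] res 0.0027
```

View pics/s6z.png

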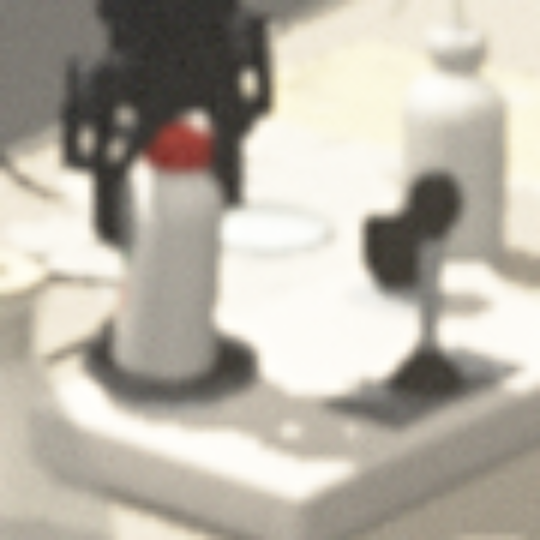

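Emit:
servo_tool(
  commands=[
    [[0,0,0,0,0,-0.5,1],[0,0,0,0,0,-1,1],[0,0,0,0,0,-1.5,1],[0,0,0,0,0,-2,1],[0,0,0,0,0,-2,1],[0,0,0,0,0,-2,1],[0,0,0,0,0,-2,1],[0,0,0,0,0,-1,1],[0,0.04,0.01,0,0,0,1],[0,0,0,0,0,0,1]],
  ],
)

```text
clock: 11.7
tool_pos: [0.6131, -0.0686, 0.2595]
tcp_rot: [[0.987, -0.16, 0.0], [-0.16, -0.987, -0.001], [0.0, 0.001, -1.0]]
ft_force: [-1.1, 0.2, 0.7]
grip_width: 1.0
```

Run:
```python
from h import *
c=np.array([.552,-.161]);y=np.array([.161,.987]);y/=np.linalg.norm(y);x=np.array([y[1],-y[0]])
k=c-.055*x; print('knob',k)
p=k-.055*y-.008*x; print('start',p)
delta([p[0],p[1],.25],Rdown(-.162)); delta([p[0],p[1],.146])
im,d=grab('side','side7');bottle_axis(pts('side',d),im,(.605,-.065),.08,.17)
cv2.imwrite('pics/s7z.png',cv2.resize(im[190:280,300:390],None,fx=6,fy=6)[:,:,::-1])
```

```text
knob [ 0.49771744 -0.1521454 ]
start [ 0.4809672  -0.20514001]
clock 11.7 pos [ 0.6131 -0.0686  0.2595] grip 1.0 F [-1.1  0.2  0.7]
tool delta cm [-10.85  15.59   0.96]
rotvec [ 0.001 -0.     0.001]
clock 11.7 pos [ 0.6131 -0.0686  0.2595] grip 1.0 F [-1.1  0.2  0.7]
tool delta cm [-10.85  15.59  11.36]
axis at z 0.125 n 464 [ 0.6071 -0.0659 -0.0343 -0.0322] res 0.003
```

View pics/s7z.png

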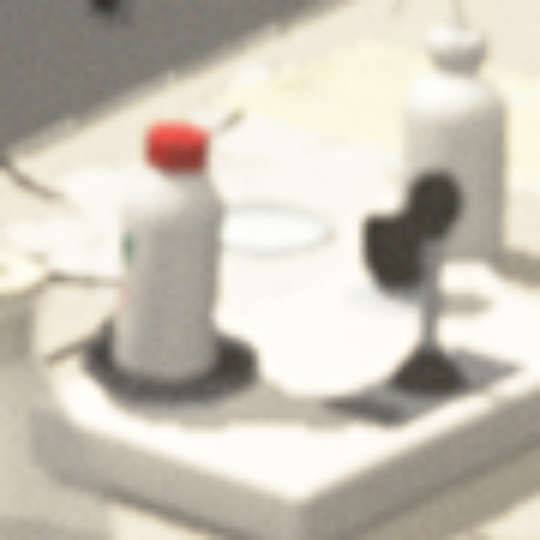

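Emit:
servo_tool(
  commands=[
    [[0,0,0,-2,2.5,0,1],[0,0,0,-2.2,3.3,0,1],[0,0,0,-2.2,3.3,0,0.5],[0,0,0,-2.2,3.3,0,0],[0,0,0,-2.2,3.3,0,0],[0,0,0,0,0.6,0,0],[0,0,0,0,0,2,0],[0,0,0,0,0,2,0],[0,0,0,0,0,1,0],[0,0,0,0,0,0,0]],
  ],
)

```text
clock: 12.75
tool_pos: [0.4805, -0.2117, 0.2075]
tcp_rot: [[0.987, -0.16, -0.003], [-0.16, -0.987, 0.001], [-0.003, -0.001, -1.0]]
ft_force: [0.2, 0.3, 0.6]
grip_width: 0.0
```

Run:
```python
from h import *
delta([.479,-.212,.149],Rdown(-.162))
im,d=grab('side','side8');im2,_=grab('top','top8')
a=cv2.resize(im[160:290,300:420],None,fx=4,fy=4);b=cv2.resize(im2[190:310,290:440],None,fx=4,fy=4)
cv2.imwrite('pics/s8z.png',a[:,:,::-1]);cv2.imwrite('pics/t8z.png',b[:,:,::-1])
```

```text
clock 12.75 pos [ 0.4805 -0.2117  0.2075] grip 0.0 F [0.2 0.3 0.6]
tool delta cm [-0.12  0.06  5.85]
rotvec [-0.001  0.003  0.002]
```

View pics/s8z.png

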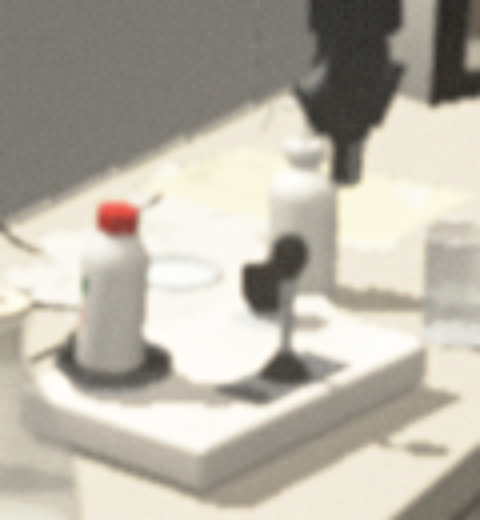

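View pics/t8z.png

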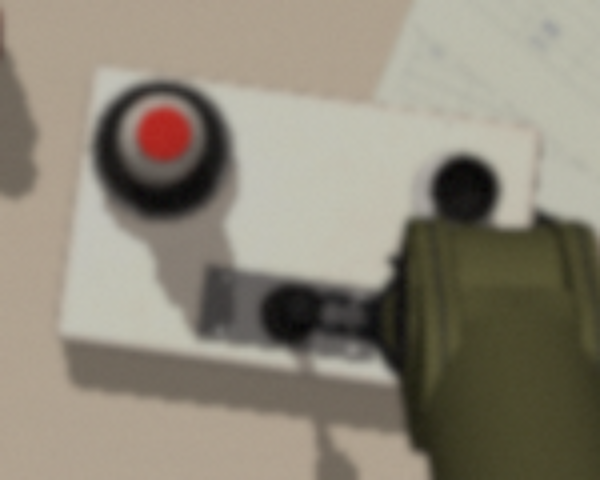

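Emit:
servo_tool(
  commands=[
    [[0,0,0,-0.1,0,1.4,0],[0,0,0,0,0,2,0],[0,0,0,0,0,2,0],[0,0,0,0,0,0,0],[0,0,0,0,-0.5,0,0],[0,0,0,0,-0.5,0,0],[0,0,0,0,-0.5,0,0],[0,0,0,0,-0.5,0,0],[0,0,0,0,-0.5,0,0],[0,0,0,0,0,0,0]],
  ],
)

```text
clock: 13.85
tool_pos: [0.4844, -0.1863, 0.1551]
tcp_rot: [[0.987, -0.159, 0.0], [-0.159, -0.987, 0.0], [0.0, -0.0, -1.0]]
ft_force: [0.4, 0.6, -0.4]
grip_width: 0.001
```

Emit:
servo_tool(
  commands=[
    [[0,0,0,0,-0.5,0,0],[0,0,0,0,-0.5,0,0],[0,0,0,0,-0.5,0,0],[0,0,0,0,-0.5,0.1,0],[0,0,0,0,-0.5,0.1,0],[0,0,0,0,0,0,0]],
  ],
)

```text
clock: 14.45
tool_pos: [0.4881, -0.162, 0.1527]
tcp_rot: [[0.987, -0.159, -0.0], [-0.159, -0.987, -0.0], [-0.0, 0.0, -1.0]]
ft_force: [-0.4, -2.1, 0.8]
grip_width: 0.004
```

Run:
```python
from h import *
delta([.49,-.152,.149],Rdown(-.162))
im,d=grab('side','side9')
a=cv2.resize(im[160:290,300:420],None,fx=5,fy=5)
cv2.imwrite('pics/s9z.png',a[:,:,::-1])
```

```text
clock 14.45 pos [ 0.4881 -0.162   0.1527] grip 0.004 F [-0.4 -2.1  0.8]
tool delta cm [ 0.03 -1.02  0.37]
rotvec [0.    0.    0.002]
```

View pics/s9z.png

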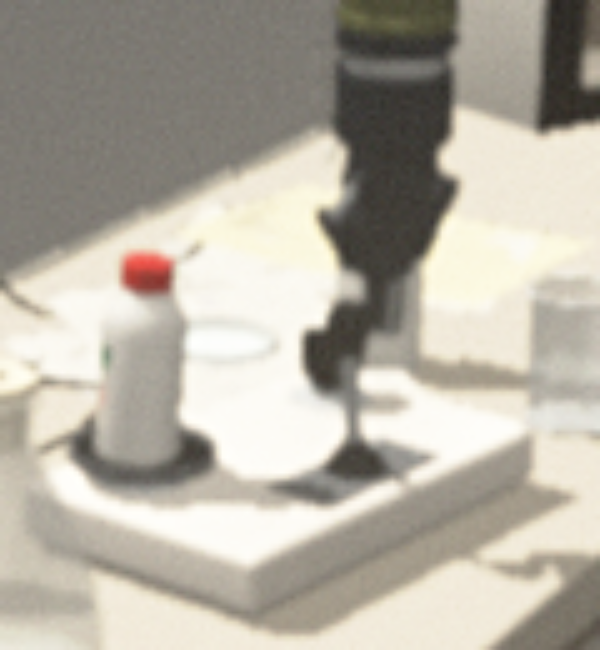

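Emit:
servo_tool(
  commands=[
    [[0,0,0,0,-0.4,0.1,0],[0,0,0,0,-0.5,0.1,0],[0,0,0,0,-0.5,0.1,0],[0,0,0,0,-0.4,0.1,0],[0,0,0,0,-0.4,0.1,0],[0,0,0,0,-0.2,0,0],[0,0,0,0,0,0,0]],
  ],
)

```text
clock: 15.2
tool_pos: [0.4918, -0.1391, 0.1477]
tcp_rot: [[0.987, -0.16, -0.0], [-0.16, -0.987, -0.001], [-0.0, 0.001, -1.0]]
ft_force: [-1.5, -3.7, 1.5]
grip_width: -0.002
```

Run:
```python
from h import *
delta([.49,-.152,.149],Rdown(-.162))
im,d=grab('side','side10');im2,d2=grab('top','top10')
a=cv2.resize(im[160:290,300:420],None,fx=5,fy=5)
cv2.imwrite('pics/s10z.png',a[:,:,::-1]);cv2.imwrite('pics/t10z.png',cv2.resize(im2[190:310,290:440],None,fx=4,fy=4)[:,:,::-1])
```

```text
clock 15.2 pos [ 0.4918 -0.1391  0.1477] grip -0.002 F [-1.5 -3.7  1.5]
tool delta cm [ 0.03  1.3  -0.13]
rotvec [0.001 0.    0.001]
```

View pics/s10z.png

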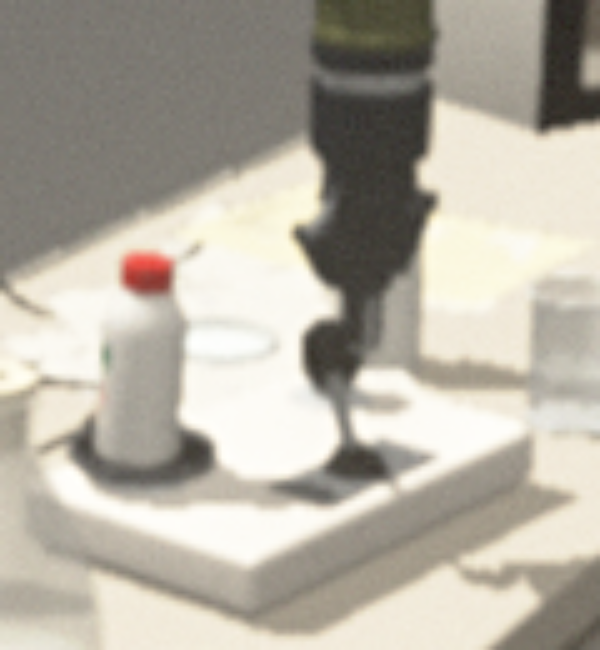

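View pics/t10z.png

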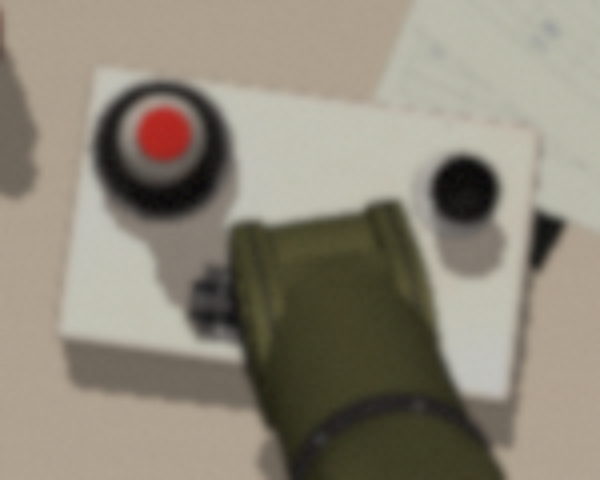

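```bash
cat >> h.py <<'E'
def proj(name,p):
    c,T=cal(name); q=T[:3,:3].T@(np.array(p)-T[:3,3]); return c['fx']*q[0]/q[2]+c['cx'],c['fy']*q[1]/q[2]+c['cy']
def stem(t,L):
    c=np.array([.552,-.161]);y=np.array([.161,.987]);x=np.array([y[1],-y[0]])
    p=c-.055*x+y*L*np.sin(t); return [p[0],p[1],.05+L*np.cos(t)]
E
python3 - <<'E'
from h import *
for t in(0,.3,.4,.5): print(t,[tuple(((np.array(proj('side',stem(t,L)))-[300,160])*5).round(0)) for L in(.04,.06,.08,.104)])
E
```

```text
0 [(np.float64(355.0), np.float64(411.0)), (np.float64(356.0), np.float64(382.0)), (np.float64(357.0), np.float64(352.0)), (np.float64(359.0), np.float64(317.0))]
0.3 [(np.float64(343.0), np.float64(419.0)), (np.float64(339.0), np.float64(393.0)), (np.float64(335.0), np.float64(367.0)), (np.float64(329.0), np.float64(335.0))]
0.4 [(np.float64(340.0), np.float64(422.0)), (np.float64(334.0), np.float64(398.0)), (np.float64(327.0), np.float64(374.0)), (np.float64(320.0), np.float64(344.0))]
0.5 [(np.float64(336.0), np.float64(426.0)), (np.float64(328.0), np.float64(404.0)), (np.float64(320.0), np.float64(382.0)), (np.float64(311.0), np.float64(355.0))]
```

Run:
```python
import cv2
im=cv2.imread('pics/side10.png'); cv2.imwrite('pics/s10y.png',cv2.resize(im[220:260,350:385],None,fx=15,fy=15,interpolation=cv2.INTER_CUBIC))
```

```text
(no output)
```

View pics/s10y.png

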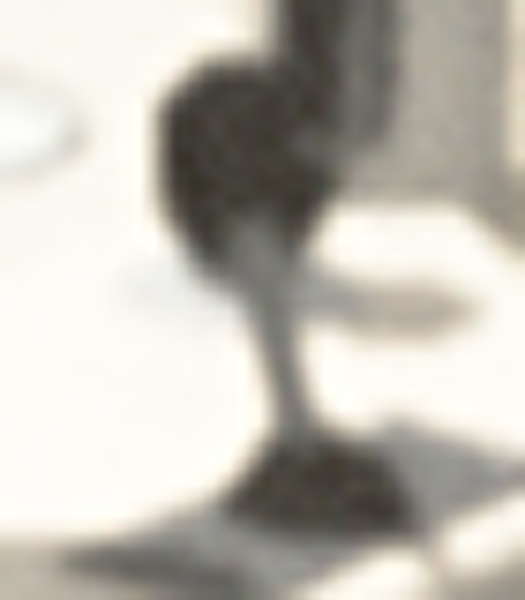

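Emit:
servo_tool(
  commands=[
    [[0,0,0,0,-0.3,0.1,0],[0,0,0,0,-0.3,0.1,0],[0,0,0,0,-0.2,0,0],[0,0,0,0,0,0,0],[0,0,0,0,0,0,0]],
  ],
)

```text
clock: 15.8
tool_pos: [0.493, -0.1314, 0.1457]
tcp_rot: [[0.987, -0.161, -0.001], [-0.161, -0.987, -0.001], [-0.0, 0.001, -1.0]]
ft_force: [-1.8, -5.7, 0.2]
grip_width: 0.003
```

Run:
```python
from h import *
delta([.49,-.152,.149],Rdown(-.162))
im,d=grab('side','side11')
cv2.imwrite('pics/s11y.png',cv2.resize(im[195:260,305:385],None,fx=8,fy=8,interpolation=cv2.INTER_CUBIC)[:,:,::-1])
```

```text
clock 15.8 pos [ 0.493  -0.1314  0.1457] grip 0.003 F [-1.8 -5.7  0.2]
tool delta cm [ 0.03  2.08 -0.33]
rotvec [0.001 0.    0.001]
```

View pics/s11y.png

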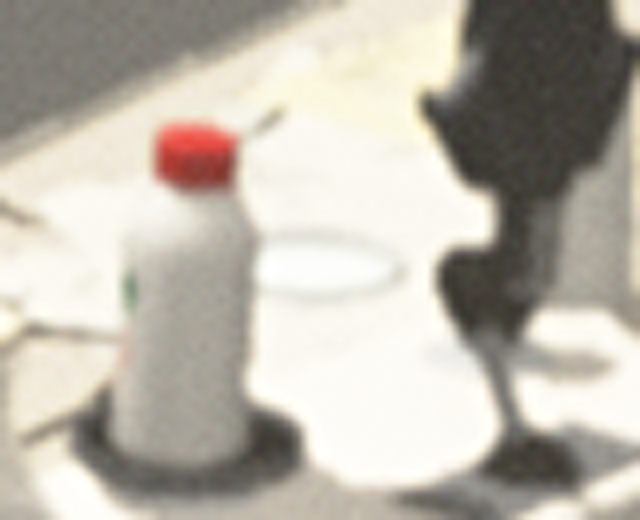

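The lever now leans left with stem slope about 0.33 in the picture, which is roughly 0.45 rad. The bottle stands undisturbed at (185,300). I hold here.

Emit:
servo_tool(
  commands=[
    [[0,0,0,0,0,0,0],[0,0,0,0,0,0,0],[0,0,0,0,0,0,0],[0,0,0,0,0,0,0],[0,0,0,0,0,0,0],[0,0,0,0,0,0,0],[0,0,0,0,0,0,0],[0,0,0,0,0,0,0],[0,0,0,0,0,0,0],[0,0,0,0,0,0,0]],
  ],
)

```text
clock: 16.85
tool_pos: [0.493, -0.1315, 0.1457]
tcp_rot: [[0.987, -0.161, -0.0], [-0.161, -0.987, -0.0], [-0.0, 0.001, -1.0]]
ft_force: [-1.0, -3.8, -1.2]
grip_width: -0.003
```

Emit:
servo_tool(
  commands=[
    [[0,0,0,0,0,0,0],[0,0,0,0,0,0,0],[0,0,0,0,0,0,0],[0,0,0,0,0,0,0],[0,0,0,0,0,0,0],[0,0,0,0,0,0,0],[0,0,0,0,0,0,0],[0,0,0,0,0,0,0]],
  ],
)

```text
clock: 17.65
tool_pos: [0.493, -0.1315, 0.1457]
tcp_rot: [[0.987, -0.161, -0.0], [-0.161, -0.987, -0.0], [-0.0, 0.001, -1.0]]
ft_force: [-1.4, -4.9, -0.8]
grip_width: 0.001
```

Emit:
servo_tool(
  commands=[
    [[0,0,0,0,0.8,-0.1,0],[0,0,0,0,0.8,-0.2,0],[0,0,0,0,0.8,-0.2,0],[0,0,0,0,0.8,-0.2,0],[0,0,0,0,0.8,-0.1,0],[0,0,0,0,0.8,0,0],[0,0,0,0,1,0,0],[0,0,0,0,1,0,0],[0,0,0,0,1,0,0],[0,0,0,0,0,0,0]],
  ],
)

```text
clock: 18.65
tool_pos: [0.4801, -0.2103, 0.1537]
tcp_rot: [[0.987, -0.163, -0.0], [-0.163, -0.987, -0.001], [-0.0, 0.001, -1.0]]
ft_force: [0.8, 0.3, -0.2]
grip_width: -0.002
```

Emit:
servo_tool(
  commands=[
    [[0,0,0,0,0,-2,0],[0,0,0,0,0,-3,0],[0,0,0,0,0,-3,0],[0,0,0,0,0,-3,0],[0,0,0,-2,1,-1,0],[0,0,0,-2,2,0,0],[0,0,0,-2,2,0,0],[0,0,0,-2,2,0,0],[0,0,0,0,0,0,0]],
  ],
)

```text
clock: 19.55
tool_pos: [0.3866, -0.2667, 0.2736]
tcp_rot: [[0.986, -0.166, -0.004], [-0.166, -0.986, -0.001], [-0.004, 0.002, -1.0]]
ft_force: [0.1, 0.1, -0.1]
grip_width: 0.0
```

Run:
```python
from h import *
delta([.49,-.152,.149])
im,d=grab('side','side12');im2,d2=grab('top','top12')
bottle_axis(pts('side',d),im,(.605,-.065),.08,.17)
cv2.imwrite('pics/s12.png',cv2.resize(im[170:360,230:450],None,fx=3.5,fy=3.1)[:,:,::-1])
# compare with the start
for n,a in(('side',im),('top',im2)):
    b=np.load(f'pics/{n}0.npz')['im']; df=cv2.absdiff(a,b).max(2)
    for nm,p in dict(timer=(.42,.36,.01),small=None,tall=None,wash=None).items():
        pass
    cv2.imwrite(f'pics/diff_{n}.png',cv2.threshold(df,45,255,0)[1])
```

```text
clock 19.55 pos [ 0.3866 -0.2667  0.2736] grip 0.0 F [ 0.1  0.1 -0.1]
tool delta cm [  8.34 -13.05  12.41]
axis at z 0.125 n 465 [ 0.6072 -0.0657 -0.0122 -0.0299] res 0.0029
```

View pics/s12.png

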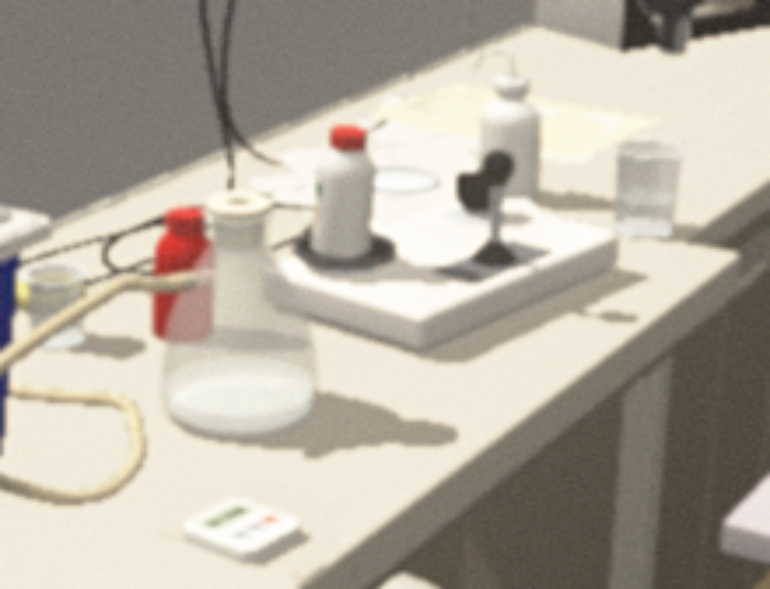

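View pics/diff_side.png

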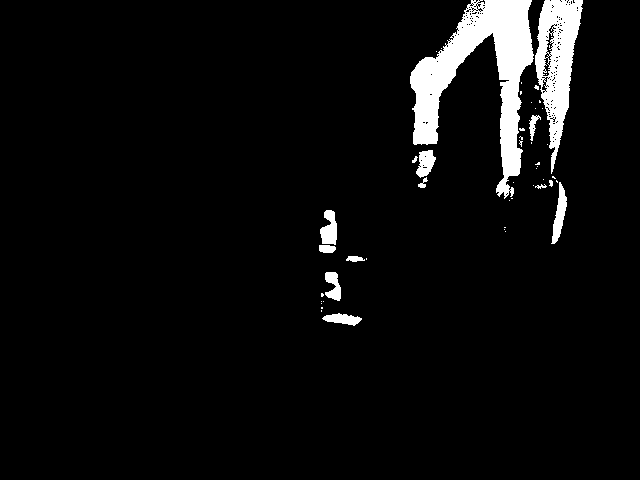

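View pics/top12.png

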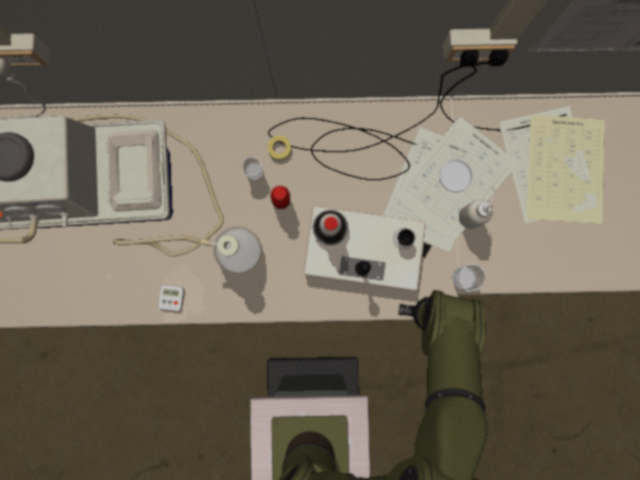

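Compared with the first picture, only the bottle, its shadow and the arm have changed. The lever is back upright at (363,268) in the top view, and the bottle stands on the plate at (331,226).

```bash
python3 -c "
from rig import arm
print(arm.close_job())"
```

```text
the job is handed in; nothing more can be done
None
```

The job is done and handed in, at about 19.7 s on the clock. The bottle stands upright on the wide plate, which sits on the mixer's left. I gripped its body from above, carried it in front of the flask, lowered it until I felt contact (about 4 N), and let go.

I then pushed the lever to the left with the closed fingers, held it for about 2 s, eased it back to the centre and moved the arm clear.

**Last checks:**
- **Bottle:** its axis is within about 2 mm of the plate's centre and upright to within the fit's noise, about 0.03 rad.
- **Lever:** it is back upright. While held, the tilt was about 0.45 rad, judged from the stem in the picture and the 4–6 N push. I had no direct reading of it, and at an earlier point those estimates ranged from about 0.36 to 0.42 rad.
- **Other items:** the side picture shows no change to the beakers, wash bottle, timer, flask or red look-alike. The arm is touching nothing.

**Disagreed or corrected:** after the lift the bottle leaned about 0.04 rad in the grip. I turned the tool to correct this before setting it down.

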